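# Wedge a vial rack tight on a laboratory shaker

## Robot

A 6-joint arm with a two-finger parallel gripper is mounted at the origin on the work surface. World frame = base frame: x ahead of the robot, y to its left, z up, the work surface at z = 0. Lengths are in m, angles in rad, forces in N, time in s.
With the tool pointing down it reaches from about 0.275 to 0.875 m from the base axis. Payload 12.5 kg.
Tool frame: the origin (TCP) lies on the centre line of the jaws, within the pads' length; the fingertips stand 14 mm ahead of it and the grasp point (between the pads) lies 5 mm behind it; z points along the fingers, y is the direction in which the jaws open and shut (so a half turn about z gives the same grasp; the last joint's range is limited). The gripper opens to 85 mm and grips with 20 to 120 N. Pads are 22 mm wide; open, the fingers measure 114 mm over their backs; the gripper's body (76 mm by 85 mm) begins 54 mm behind the grasp point. The pads swing forward as they close: fully open they stand 13 mm farther back than shut.
Start: joints at [1.179, 0.351, 1.652, -0, 1.139, -0.085], TCP at [0.166, 0.524, 0.245] pointing down, gripper open.
Joint ranges: [-2.75, 2.75], [-0.79, 2.1], [0.01, 2.65], [-1.57, 4.71], [0.07, 3.14], [-2.87, 2.87]. Speed limits (rad/s): [2.22, 2.22, 2.79, 3.14, 3.14, 3.14].

## Interface

Orientations are given as a rotation vector (axis times angle).
In Python, from cell import ctrl gives the robot as it stands.
- The arm moves only by the shell command python3 -m handwheel 'ROWS' [OPENING] [FORCE]. ROWS is JSON, a list of rows, each an object of numbers: "tx", "ty", "tz": the shift along the tool's x, y, z in mm; "wx", "wy", "wz": the turn, a rotation vector about the tool's x, y, z in rad. A call has 1 to 10 rows; each row shifts and turns the commanded pose from where the row before left it, along the tool's axes as they then stand; what a row does not reach is not made up. A row lasts 1/8 s, in which the tool goes at most 62.5 mm and 10.7 degrees, less where a joint would pass 70% of its speed; a pose out of reach is approached as far as the arm can. A call is refused whole if a number of a shift passes 62.5 or a number of a turn 0.188, either way. A call with a gripper value outside its range is refused whole. OPENING is the finger opening in mm, from 0 to 85.4, set as the call begins (- or left out, the last holds). The fingers move at their own pace and stop on an object; FORCE is the grip in N (left out, the last holds). Time passes only in rows, so rows that do not move let the fingers close. It gives the time, the measured TCP pose, the force and the opening at its end, in the units of the state.
- ctrl.get_state(): the state, without advancing time (a new reading comes with each control period).
- ctrl.get_image(name): name is "side" or "top"; returns (picture, depth): 384x512x3 uint8, red, green, blue; 384x512 float32, m along the optical axis (not along the pixel's ray), 0 where there is no reading.
- ctrl.calibration(name): a dict with "intrinsics" (3x3 intrinsics, pixels), "cam_to_world" (4x4, takes a point from camera to world coordinates). Camera axes: x right, y down, z forward; pixel columns grow to the right and rows downward; lengths in m; the calibration is good to about 2 mm. A picture is of the moment at which its call begins. calibration takes no time and is no camera call.
- ctrl.finish_job(): hands the job in, once; it reports no verdict.
The state is a dict: "t": time; "q": joint angles; "dq": joint speeds; "effort": joint torques, N m; "tool_pos": TCP position; "eef_rot": TCP orientation; "wrist_force": force on the tool from outside, world axes, zero at the start; "ft_torque": the same for the moment, N m; "gripper_width": opening from 0.0 (shut) to 1.0 (fully open).
Only numpy, scipy, OpenCV 4.12 (cv2) and the standard library are available. Lean on these libraries where they do the work, as an engineer would, in place of code of your own. Each camera call takes 0.05 s, during which the arm holds its last target. There are 200 camera calls.

## Task

Push the rack of vials along the shaker deck until it is flush against the end stop. Then tap the loose grey wedge, thin end first, into the gap beside the rack until it locks firmly and holds the rack squeezed against the side stop after you let go. Use firm, gentle taps rather than hard blows, keep rack and wedge flat on the deck, and leave the jar, straight bar, beaker, bottle and dish where they are.

Things in the scene. Friction and masses are not known exactly. Their poses are not given: they have to be found in the camera images.
- shaker: Fixed laboratory shaker, 250 mm (its x) by 302 mm (its y, -185 to +117 mm). Origin on the bench under it; black deck 70 mm above. Its y axis runs along the rack bay towards the end stop; x runs across the bay from the side stop to the sloped rail.
- rail (a point): Sloped aluminium rail fixed on the deck, 28 mm high, 14 mm thick, 112 mm long (shaker y -60 to +51 mm); this point is the top edge of its inner face, at mid-length. The inner face lies at shaker x = 49.8 mm - 0.15 * y, so the gap between rack and rail narrows towards +y with the wedge's taper.
- end_stop (a point): Middle of the face that the rack must meet, 15 mm above the deck at shaker y = 100 mm, of the end stop: a fixed aluminium bar across the bay, 80 mm long, 12 mm thick, 30 mm high.
- side_stop: Fixed rubber-faced aluminium side stop, 15 mm (x) by 170 mm (y, parallel to the shaker's y) by 28 mm high, on the deck. Origin at the centre of its underside; its +x face (7.5 mm from the origin) is what the rack is squeezed against. It is clamped at a slightly different place across the deck each time.
- rack: Loose white rack of capped vials, 70 mm (x) by 160 mm (y) by 45 mm high (62 mm over the caps), about 0.45 kg, on the deck between side stop and wedge with 1 to 3 mm of play. Origin at the centre of its underside. It starts 30 to 55 mm short of the end stop; push on its -y end face. Flush: origin 80 mm from the end stop along the shaker's y.
- wedge: Loose grey wedge, 140 mm long (y), 35 mm high, 0.12 kg. Origin: centre of its underside. Flat face at x = -10 mm beside the rack, sloped face (taper 0.15) beside the rail; 10 mm thick at its +y end, 31 mm at -y. It starts 45 to 95 mm short of locking, its thin end in the gap, slides freely till it binds, then locks under 15 to 25 N along +y (about 8 N per mm; over 60 N is too hard).
- wedge_butt (a point): Centre of the wedge's flat thick end face (31 mm wide, 35 mm high), the face to tap, 17.5 mm above the deck; it faces the shaker's -y.
- wash_bottle: white plastic bottle 60 mm wide, 150 mm high, on the bench; a bystander
- petri: round clear dish 90 mm wide, 18 mm high, on the bench; a bystander
- jar: small amber jar, 32 mm wide, 45 mm high, standing on the shaker deck near a corner; a bystander
- spacer: plain straight grey bar 20 x 120 x 15 mm lying on the deck outside the sloped rail; a bystander, not the wedge (it has no taper)
- beaker: glass beaker 70 mm wide, 90 mm high, on the bench beside the shaker; a bystander
Things that resemble listed ones, but are neither listed nor needed, are in the scene too. What is shaped like the wedge but black is not meant. What is shaped like the rack but pink is not meant.

How it is judged:
On the way, in this order (a step that is already met when the one before it is completed fails the run):
1. the rack is flush against the end stop, the wedge still loose (y of rack in the frame of shaker above 0.0175 m and contact force between wedge and rack below 3 N), for 0.2 s.
2. the wedge is locked between rack and rail (contact force between wedge and rack above 15 N and contact force between rack and side_stop above 12 N and angle between the y axis of rack and the y axis of shaker, either way round below 0.03 rad and angle between the y axis of wedge and the y axis of shaker, either way round below 0.05 rad and angle between wedge's own z axis and vertical below 0.08 rad and angle between rack's own z axis and vertical below 0.05 rad and y of rack in the frame of shaker above 0.0175 m), for 0.2 s.
At the end, for the whole second after the job is handed in: Rack within 2.5 mm of the end stop and parallel to the bay (0.03 rad), flat on the deck; wedge lying flat in its slot (0.08 rad), parallel to the bay within 0.05 rad, gripped with more than 15 N against the rack, and the rack pressed with more than 12 N against the side stop; both at rest (all of step 2 and linear speed of each of wedge, rack below 0.01 m/s); the robot touches nothing.
It fails at once if the wedge is hit or pushed with more than 60 N (contact force between the fingers and wedge above 60 N).
It fails at once if the rack is pushed with more than 60 N (contact force between the fingers and rack above 60 N).
It fails at once if the rack is tipped (angle between rack's own z axis and vertical above 0.25 rad).
It fails at once if a bystander is disturbed (distance of any of wash_bottle, petri, jar, spacer, beaker from where it was at the start of the episode above 0.03 m).
It also fails if it takes over 70 s, if anything falls off the work surface, if the arm or the gripper's body presses on something with over 40 N, if the wrist force passes 120 N, or if a joint passes its speed limit or range.

## Working session

There is one attempt and no reset: what is moved stays moved. The work goes in short steps, Python scripts to look and compute and a shell command to move; the robot and the scene stay as the last step left them, time stands still between calls to the robot, and variables do not carry over. Pictures are saved under pics/ and viewed, about 8 in all and at most 12, crops included, and the job is handed in when it is done.

```bash
mkdir -p pics; ls; python3 - <<'E'
from cell import ctrl
import cv2,numpy as np
s=ctrl.get_state();print({k:np.round(v,3).tolist() for k,v in s.items()})
for n in("top","side"):
    im,d=ctrl.get_image(n);np.savez(f"pics/{n}0.npz",im=im,d=d)
    c=ctrl.calibration(n);print(n,np.round(c["intrinsics"],1).tolist(),np.round(c["cam_to_world"],3).tolist())
    cv2.imwrite(f"pics/{n}0.png",im[:,:,::-1])
E
```

```text
pics
{'t': 0.0, 'q': [1.179, 0.351, 1.652, -0.0, 1.139, -0.085], 'dq': [-0.001, -0.0, 0.002, -0.001, 0.001, -0.0], 'effort': [-0.0, -50.61, -29.141, -0.0, 0.005, 0.0], 'tool_pos': [0.166, 0.524, 0.245], 'eef_rot': [-0.48, -3.104, 0.002], 'wrist_force': [-0.483, 0.768, 0.474], 'ft_torque': [0.006, 0.016, -0.029], 'gripper_width': 1.004}
top [[463.5, 0.0, 257.1], [0.0, 463.5, 188.8], [0.0, 0.0, 1.0]] [[0.007, -0.998, 0.067, 0.441], [-1.0, -0.007, -0.007, -0.089], [0.007, -0.067, -0.998, 1.503], [0.0, 0.0, 0.0, 1.0]]
side [[485.2, 0.0, 256.4], [0.0, 485.2, 190.8], [0.0, 0.0, 1.0]] [[0.998, -0.046, 0.03, 0.534], [-0.054, -0.736, 0.675, -0.871], [-0.009, -0.675, -0.737, 0.956], [0.0, 0.0, 0.0, 1.0]]
```

View pics/top0.png

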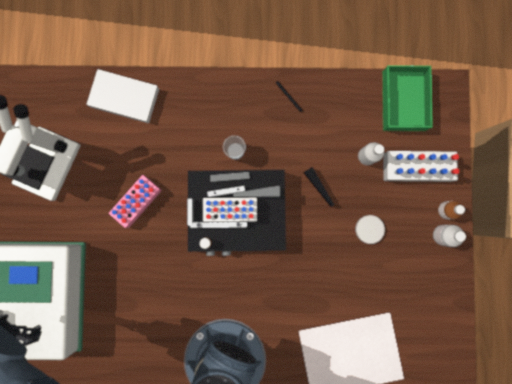

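View pics/side0.png

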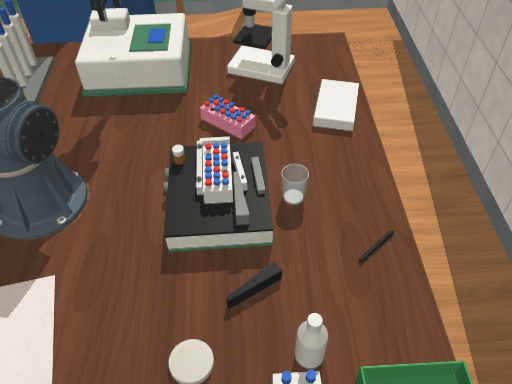

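Top view: the shaker is at about (237,210) with the end stop at its left, (191,212). The white rack is at (230,209) and the grey tapered wedge at (262,191). Lookalikes are the black wedge at (318,187) and the pink rack at (135,201), both off the shaker. The straight bar is at (230,177), outside the rail. I'll confirm this in an enlarged crop.

```bash
cat > h.py <<'E'
import numpy as np,cv2
from cell import ctrl
def cloud(n,d):
    c=ctrl.calibration(n);K=np.array(c["intrinsics"]);T=np.array(c["cam_to_world"])
    v,u=np.mgrid[:d.shape[0],:d.shape[1]]
    P=np.stack([(u-K[0,2])/K[0,0]*d,(v-K[1,2])/K[1,1]*d,d],-1)
    return P@T[:3,:3].T+T[:3,3]
def proj(n,p):
    c=ctrl.calibration(n);K=np.array(c["intrinsics"]);T=np.linalg.inv(np.array(c["cam_to_world"]))
    q=(T[:3,:3]@np.asarray(p).T).T+T[:3,3];q=q@K.T;return q[:,:2]/q[:,2:]
E
python3 - <<'E'
from h import *
t=np.load("pics/top0.npz");s=np.load("pics/side0.npz")
a=cv2.resize(t["im"][160:260,180:295],None,fx=5,fy=5,interpolation=cv2.INTER_CUBIC)
b=cv2.resize(s["im"][130:250,155:285],None,fx=5,fy=5,interpolation=cv2.INTER_CUBIC)
cv2.imwrite("pics/ca.png",a[:,:,::-1]);cv2.imwrite("pics/cb.png",b[:,:,::-1])
for n,z in(("top",t),("side",s)):
    P=cloud(n,z["d"]);
    m=(abs(P[...,2]-.07)<.006)&(z["im"].max(-1)<70)
    m=cv2.morphologyEx(m.astype('uint8'),cv2.MORPH_OPEN,np.ones((3,3)))>0
    r0,r1,c0,c1=(160,260,180,295) if n=="top" else (130,250,155,285)
    k=np.zeros_like(m);k[r0:r1,c0:c1]=1;m&=k
    p=P[m];R=cv2.minAreaRect((p[:,:2]*1000).astype(np.float32));print(n,"deck z",np.median(p[:,2]),R)
    # height map
    for lo,hi in((.075,.09),(.09,.103),(.103,.11),(.11,.12),(.125,.136)):
        mm=k&(P[...,2]>lo)&(P[...,2]<hi);nn,l,st,_=cv2.connectedComponentsWithStats(mm.astype('uint8'))
        for i in range(1,nn):
            if st[i,4]>12:
                q=P[l==i];print(n,lo,hi,st[i],np.round(cv2.minAreaRect((q[:,:2]*1000).astype(np.float32))[0],0),[round(x,1) for x in (*cv2.minAreaRect((q[:,:2]*1000).astype(np.float32))[1],cv2.minAreaRect((q[:,:2]*1000).astype(np.float32))[2])],np.median(q[:,2]).round(4))
E
```

```text
top deck z 0.07074742691604297 ((471.7087707519531, -35.922637939453125), (247.5260467529297, 300.90216064453125), 0.8900335431098938)
top 0.075 0.09 [211 172  39  10 248] [576. -15.] [25.5, 117.5, 3.7] 0.0848
top 0.075 0.09 [243 196  15   1  15] [515. -77.] [0.4, 43.0, 1.1] 0.0803
top 0.075 0.09 [205 237   7  10  15] [378.  46.] [29.8, 12.6, 24.8] 0.085
top 0.09 0.103 [208 186  39  10 166] [530.  -7.] [20.0, 115.3, 5.4] 0.0988
top 0.09 0.103 [188 198  59  29 324] [436.  33.] [191.2, 75.1, 66.9] 0.0987
top 0.103 0.11 [234 186  46  10 241] [530. -97.] [27.6, 136.1, 0.5] 0.106
top 0.11 0.12 [204 197  53  24 743] [475. -18.] [69.0, 155.9, 0.4] 0.1157
top 0.11 0.12 [200 238  10  10  73] [373.  57.] [27.0, 26.6, 89.3] 0.1157
top 0.125 0.136 [206 200   5   5  21] [493.  46.] [11.9, 12.4, 0.6] 0.1331
top 0.125 0.136 [213 200   5   5  19] [493.  26.] [11.9, 12.2, 0.2] 0.1329
top 0.125 0.136 [220 200   6   5  19] [493.   3.] [13.4, 13.1, 26.1] 0.1324
top 0.125 0.136 [227 200   6   5  21] [494. -17.] [12.0, 14.8, 2.7] 0.1311
top 0.125 0.136 [242 200   5   5  18] [494. -60.] [11.8, 11.9, 1.0] 0
[... 2233 characters left out ...]
44.3, 2.7] 0.1063
side 0.103 0.11 [197 176   5   5  18] [431. -41.] [10.8, 13.1, 25.5] 0.1052
side 0.103 0.11 [203 191  30   5  56] [476. -95.] [7.3, 68.8, 88.5] 0.1058
side 0.11 0.12 [172 145  12   9  89] [375.  55.] [28.9, 29.9, 0.8] 0.1161
side 0.11 0.12 [203 144  30  50 662] [476. -15.] [69.1, 166.3, 1.1] 0.1163
side 0.125 0.136 [205 143   7   6  34] [454.  46.] [14.5, 13.9, 62.5] 0.1323
side 0.125 0.136 [213 142   8  43 230] [475. -16.] [15.3, 141.8, 1.2] 0.1324
side 0.125 0.136 [221 142   7  24 118] [495.  16.] [15.1, 79.4, 2.7] 0.1323
side 0.125 0.136 [205 154   7  32 178] [455. -37.] [15.2, 99.4, 1.0] 0.1326
side 0.125 0.136 [222 171   7  14  74] [496. -68.] [40.2, 14.4, 89.5] 0.1324
```

View pics/ca.png

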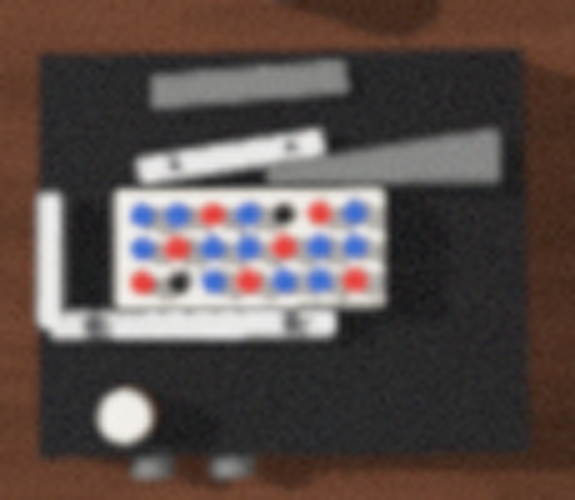

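View pics/cb.png

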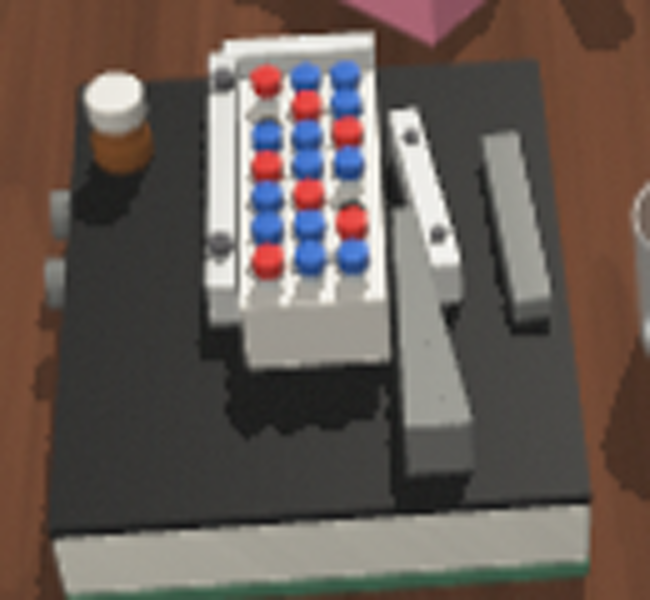

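Both crops agree. The rack (white) sits against the side stop with its end face at world y≈-0.097. The grey wedge has its thin end between rack and rail, its butt at about (0.533,-0.165), and tapers as described; the parallel grey bar is outside the rail. The shaker origin is about (0.471,-0.0015) with yaw about +0.9°. The rack is about 36 mm short.

First I rotate the tool so that tool x lies along shaker +y, with the fingers shut.

```bash
python3 -m handwheel '[{"wz":0.178},{"wz":0.178},{"wz":0.178},{"wz":0.178},{"wz":0.178},{"wz":0.178},{"wz":0.178},{}]' 0 40
python3 - <<'E'
from h import *
from scipy.spatial.transform import Rotation as R
s=ctrl.get_state();M=R.from_rotvec(s["eef_rot"]).as_matrix();print(M.round(3),np.round(s["q"],3))
print(M.T@(np.array([.473,-.150,.245])-s["tool_pos"])*1000)
E
```

```text
[[-0.953  0.302 -0.   ]
 [ 0.302  0.953 -0.001]
 [ 0.    -0.001 -1.   ]] [ 1.179  0.351  1.652 -0.     1.139 -0.085]
[-4.96256255e+02 -5.49885530e+02  3.49796335e-01]$[0]: bad value
```

```bash
python3 -m handwheel '[{"tx":0,"ty":0,"tz":0,"wx":0,"wy":0,"wz":0.178},{"tx":0,"ty":0,"tz":0,"wx":0,"wy":0,"wz":0.178},{"tx":0,"ty":0,"tz":0,"wx":0,"wy":0,"wz":0.178},{"tx":0,"ty":0,"tz":0,"wx":0,"wy":0,"wz":0.178},{"tx":0,"ty":0,"tz":0,"wx":0,"wy":0,"wz":0.178},{"tx":0,"ty":0,"tz":0,"wx":0,"wy":0,"wz":0.178},{"tx":0,"ty":0,"tz":0,"wx":0,"wy":0,"wz":0.178},{"tx":0,"ty":0,"tz":0,"wx":0,"wy":0,"wz":0}]' 0 40
cat > st.py <<'E'
from h import *
import sys
from scipy.spatial.transform import Rotation as R
s=ctrl.get_state();M=R.from_rotvec(s["eef_rot"]).as_matrix()
print("t",round(s["t"],2),"pos",np.round(np.array(s["tool_pos"])*1000,1),"F",np.round(s["wrist_force"],1),"T",np.round(s["ft_torque"],2),"w",round(float(s["gripper_width"]),3))
print("tool x",M[:,0].round(3),"z",M[:,2].round(3),"q",np.round(s["q"],2))
if len(sys.argv)>3: print("shift",(M.T@(np.array(sys.argv[1:4],float)-np.array(s["tool_pos"])*1000)).round(1))
E
python3 st.py 473 -150 245
```

```text
t: 1.1
tool_pos: [0.166, 0.5242, 0.245]
eef_rot: [2.2, 2.242, -0.001]
wrist_force: [-0.5, -0.3, 0.2]
gripper_width: -0.003
t 1.1 pos [166.  524.2 245. ] F [-0.5 -0.3  0.2] T [ 0.02 -0.01  0.02] w -0.003
tool x [-0.019  1.    -0.001] z [-0.    -0.001 -1.   ] q [ 1.18  0.35  1.65 -0.    1.14  1.16]
shift [-6.799e+02  2.940e+02  3.000e-01]
```

```bash
python3 -m handwheel '[{"tx":-30,"ty":15,"tz":0,"wx":0,"wy":0,"wz":0},{"tx":-50,"ty":24,"tz":0,"wx":0,"wy":0,"wz":0},{"tx":-50,"ty":24,"tz":0,"wx":0,"wy":0,"wz":0},{"tx":-50,"ty":24,"tz":0,"wx":0,"wy":0,"wz":0},{"tx":-50,"ty":24,"tz":0,"wx":0,"wy":0,"wz":0},{"tx":-50,"ty":24,"tz":0,"wx":0,"wy":0,"wz":0},{"tx":-50,"ty":24,"tz":0,"wx":0,"wy":0,"wz":0},{"tx":-50,"ty":24,"tz":0,"wx":0,"wy":0,"wz":0},{"tx":-50,"ty":24,"tz":0,"wx":0,"wy":0,"wz":0},{"tx":-50,"ty":24,"tz":0,"wx":0,"wy":0,"wz":0}]'
python3 -m handwheel '[{"tx":-50,"ty":24,"tz":0,"wx":0,"wy":0,"wz":0},{"tx":-50,"ty":18,"tz":0,"wx":0,"wy":0,"wz":0},{"tx":-50,"ty":15,"tz":0,"wx":0,"wy":0,"wz":0},{"tx":-30,"ty":6,"tz":0,"wx":0,"wy":0,"wz":0},{"tx":-20,"ty":0,"tz":0,"wx":0,"wy":0,"wz":0},{"tx":0,"ty":0,"tz":0,"wx":0,"wy":0,"wz":0}]'
python3 st.py 473 -130 93
```

```text
t: 2.35
tool_pos: [0.4062, 0.0467, 0.2454]
eef_rot: [2.196, 2.246, 0.001]
wrist_force: [0.9, 0.8, -0.1]
gripper_width: -0.004
t: 3.1
tool_pos: [0.4721, -0.1511, 0.2451]
eef_rot: [-2.199, -2.243, 0.0]
wrist_force: [0.1, 0.0, -0.9]
gripper_width: -0.005
t 3.1 pos [ 472.1 -151.1  245.1] F [ 0.1  0.  -0.9] T [-0.01  0.02 -0.02] w -0.005
tool x [-0.02  1.    0.  ] z [-0.  0. -1.] q [-0.4   0.25  1.79 -0.    1.1  -0.42]
shift [ 21.1   1.4 152.1]
```

```bash
python3 -m handwheel '[{"tx":10,"ty":0,"tz":40,"wx":0,"wy":0,"wz":0},{"tx":5,"ty":0,"tz":40,"wx":0,"wy":0,"wz":0},{"tx":0,"ty":0,"tz":40,"wx":0,"wy":0,"wz":0},{"tx":0,"ty":0,"tz":20,"wx":0,"wy":0,"wz":0},{"tx":0,"ty":0,"tz":10,"wx":0,"wy":0,"wz":0},{"tx":0,"ty":0,"tz":0,"wx":0,"wy":0,"wz":0}]'
python3 st.py
python3 - <<'E'
from h import *
o=[]
for n,(r0,r1,c0,c1) in(("top",(150,265,175,310)),("side",(120,255,150,285))):
    im,d=ctrl.get_image(n);o.append(cv2.resize(im[r0:r1,c0:c1],(400,400),interpolation=cv2.INTER_CUBIC))
cv2.imwrite("pics/v1.png",np.hstack(o)[:,:,::-1])
E
```

```text
t: 3.85
tool_pos: [0.472, -0.1349, 0.0953]
eef_rot: [-2.199, -2.243, 0.0]
wrist_force: [0.6, -0.5, -0.3]
gripper_width: 0.002
t 3.85 pos [ 472.  -134.9   95.3] F [ 0.6 -0.5 -0.3] T [ 0.02 -0.03 -0.02] w 0.002
tool x [-0.019  1.     0.   ] z [-0.  0. -1.] q [-0.37  0.47  1.92  0.    0.75 -0.39]
```

View pics/v1.png

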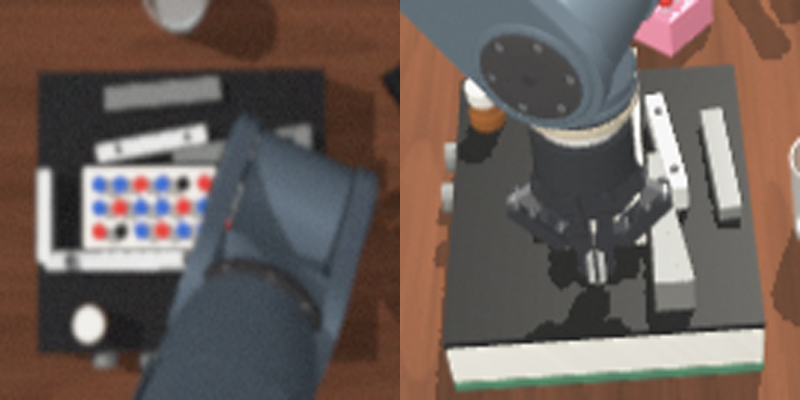

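The fingers are shut, low behind the rack's end face at crop (595,265), and clear of the wedge. I'll approach and push slowly.

```bash
python3 -m handwheel '[{"tx":6,"ty":0,"tz":0,"wx":0,"wy":0,"wz":0},{"tx":6,"ty":0,"tz":0,"wx":0,"wy":0,"wz":0},{"tx":4,"ty":0,"tz":0,"wx":0,"wy":0,"wz":0},{"tx":4,"ty":0,"tz":0,"wx":0,"wy":0,"wz":0},{"tx":4,"ty":0,"tz":0,"wx":0,"wy":0,"wz":0},{"tx":4,"ty":0,"tz":0,"wx":0,"wy":0,"wz":0},{"tx":4,"ty":0,"tz":0,"wx":0,"wy":0,"wz":0},{"tx":4,"ty":0,"tz":0,"wx":0,"wy":0,"wz":0}]'; python3 -m handwheel '[{"tx":4,"ty":0,"tz":0,"wx":0,"wy":0,"wz":0},{"tx":4,"ty":0,"tz":0,"wx":0,"wy":0,"wz":0},{"tx":4,"ty":0,"tz":0,"wx":0,"wy":0,"wz":0},{"tx":4,"ty":0,"tz":0,"wx":0,"wy":0,"wz":0}]'
python3 st.py
```

```text
t: 4.95
tool_pos: [0.4713, -0.0991, 0.0953]
eef_rot: [2.201, 2.241, -0.0]
wrist_force: [0.3, -0.2, -0.4]
gripper_width: 0.002
t: 5.45
tool_pos: [0.4711, -0.083, 0.0953]
eef_rot: [2.201, 2.241, 0.0]
wrist_force: [-0.0, -1.1, -0.4]
gripper_width: 0.004
t 5.45 pos [471.1 -83.   95.3] F [-0.  -1.1 -0.4] T [-0.14 -0.01 -0.07] w 0.004
tool x [-0.018  1.    -0.   ] z [ 0. -0. -1.] q [-0.27  0.45  1.95  0.    0.74 -0.29]
```

Probably in contact now (force about 1 N). Next are smaller steps up to the stop.

```bash
python3 -m handwheel '[{"tx":3,"ty":0,"tz":0,"wx":0,"wy":0,"wz":0},{"tx":2,"ty":0,"tz":0,"wx":0,"wy":0,"wz":0},{"tx":2,"ty":0,"tz":0,"wx":0,"wy":0,"wz":0},{"tx":1,"ty":0,"tz":0,"wx":0,"wy":0,"wz":0},{"tx":1,"ty":0,"tz":0,"wx":0,"wy":0,"wz":0}]'; python3 st.py; python3 - <<'E'
from h import *
o=[]
for n in("top","side"):
    im,d=ctrl.get_image(n);P=cloud(n,d)
    m=(P[...,2]>.111)&(P[...,2]<.119)&(P[...,0]>.43)&(P[...,0]<.52)&(P[...,1]>-.13)&(P[...,1]<.11)&(im.min(-1)>90)
    q=P[m][:,1]*1000;print(n,m.sum(),np.percentile(q,[0,2,50,98,100]).round(1))
    m=(P[...,2]>.078)&(P[...,2]<.096)&(P[...,0]>.46)&(P[...,0]<.49)&(P[...,1]>.08)&(P[...,1]<.12)
E
```

```text
t: 6.08
tool_pos: [0.4709, -0.0743, 0.0953]
eef_rot: [-2.201, -2.241, 0.0]
wrist_force: [0.9, -1.2, -0.2]
gripper_width: -0.003
t 6.08 pos [470.9 -74.3  95.3] F [ 0.9 -1.2 -0.2] T [-0.16  0.   -0.02] w -0.003
tool x [-0.018  1.    -0.   ] z [-0. -0. -1.] q [-0.25  0.45  1.96 -0.    0.74 -0.27]
top 316 [ 6.1 11.9 53.2 92.6 93.2]
side 66 [-86.5 -85.3  35.9  92.2  93.3]
```

```bash
python3 -m handwheel '[{"tx":1,"ty":0,"tz":0,"wx":0,"wy":0,"wz":0},{"tx":1,"ty":0,"tz":0,"wx":0,"wy":0,"wz":0},{"tx":0,"ty":0,"tz":0,"wx":0,"wy":0,"wz":0}]'; python3 -m handwheel '[{"tx":1,"ty":0,"tz":0,"wx":0,"wy":0,"wz":0},{"tx":0,"ty":0,"tz":0,"wx":0,"wy":0,"wz":0}]'; python3 -m handwheel '[{"tx":1,"ty":0,"tz":0,"wx":0,"wy":0,"wz":0},{"tx":0,"ty":0,"tz":0,"wx":0,"wy":0,"wz":0}]'
```

```text
t: 6.55
tool_pos: [0.4709, -0.0722, 0.0953]
eef_rot: [-2.201, -2.241, -0.0]
wrist_force: [-0.1, 0.4, 0.3]
gripper_width: -0.003
t: 6.8
tool_pos: [0.471, -0.0714, 0.0954]
eef_rot: [2.201, 2.241, 0.0]
wrist_force: [2.8, -2.2, -1.0]
gripper_width: 0.0
t: 7.05
tool_pos: [0.4715, -0.0713, 0.0956]
eef_rot: [2.199, 2.24, -0.0]
wrist_force: [1.7, -10.8, -0.2]
gripper_width: 0.001
```

Flush at TCP y≈-71.4, with force rising to 11 N. I'll hold briefly, back off, lift, and go behind the wedge butt.

```bash
python3 -m handwheel '[{"tx":0,"ty":0,"tz":0,"wx":0,"wy":0,"wz":0},{"tx":0,"ty":0,"tz":0,"wx":0,"wy":0,"wz":0},{"tx":-2,"ty":0,"tz":0,"wx":0,"wy":0,"wz":0},{"tx":-10,"ty":0,"tz":0,"wx":0,"wy":0,"wz":0},{"tx":-30,"ty":0,"tz":0,"wx":0,"wy":0,"wz":0},{"tx":-40,"ty":0,"tz":-30,"wx":0,"wy":0,"wz":0},{"tx":-40,"ty":0,"tz":-40,"wx":0,"wy":0,"wz":0},{"tx":-10,"ty":20,"tz":-10,"wx":0,"wy":0,"wz":0},{"tx":0,"ty":40,"tz":0,"wx":0,"wy":0,"wz":0},{"tx":0,"ty":0,"tz":0,"wx":0,"wy":0,"wz":0}]'; python3 st.py; cat > w.py <<'E'
from h import *
th=0.0165;c,s_=np.cos(th),np.sin(th);A=np.array([[c,s_],[-s_,c]]);O=np.array([.471,-.0015])
def S(P): return (P[...,:2]-O)@A.T*1000
o=[]
for n,(r0,r1,c0,c1) in(("top",(150,265,175,310)),("side",(120,255,150,285))):
    im,d=ctrl.get_image(n);P=cloud(n,d);X=S(P);z=P[...,2];I=im.astype(int)
    g=(X[...,0]>30)&(X[...,0]<85)&(X[...,1]>-200)&(X[...,1]<40)
    m=g&(abs(z-.1055)<.0025)
    if m.sum()>20:
        q=X[m];r=cv2.minAreaRect(q.astype(np.float32));print(n,"wedge top",m.sum(),"y",np.percentile(q[:,1],[0,3,97,100]).round(1),"x",np.percentile(q[:,0],[0,3,97,100]).round(1))
        lo=q[q[:,1]<q[:,1].min()+20];print("  butt end x",lo[:,0].min().round(1),lo[:,0].max().round(1))
    m=g&(z>.077)&(z<.1)&(X[...,1]<-60)
    if m.sum()>5: print(n,"butt face?",m.sum(),np.median(X[m],0).round(1),X[m][:,0].min().round(1),X[m][:,0].max().round(1))
    m=(abs(z-.1155)<.003)&(X[...,0]>-40)&(X[...,0]<45)&(X[...,1]<105)&(X[...,1]>-90)&(I.min(-1)>90)
    if m.sum()>20: print(n,"rack top y",np.percentile(X[m][:,1],[0,50,100]).round(1),"x",np.percentile(X[m][:,0],[0,50,100]).round(1))
    m=(z>.077)&(z<.105)&(abs(X[...,0])<30)&(X[...,1]<-30)&(X[...,1]>-90)
    if m.sum()>5: print(n,"rack end face y",np.median(X[m][:,1]).round(1),m.sum())
    o.append(cv2.resize(im[r0:r1,c0:c1],(400,400),interpolation=cv2.INTER_CUBIC))
import sys
cv2.imwrite(f"pics/{sys.argv[1]}.png",np.hstack(o)[:,:,::-1])
E
python3 w.py v2
```

```text
t: 8.3
tool_pos: [0.5346, -0.2016, 0.1752]
eef_rot: [2.2, 2.241, 0.001]
wrist_force: [-0.5, 0.8, -0.3]
gripper_width: -0.001
t 8.3 pos [ 534.6 -201.6  175.2] F [-0.5  0.8 -0.3] T [ 0.03  0.03 -0.05] w -0.001
tool x [-0.018  1.    -0.   ] z [ 0.001 -0.    -1.   ] q [-0.44  0.47  1.66  0.    1.01 -0.46]
top wedge top 153 y [-164.3 -147.7   11.    32.2] x [43.5 43.7 64.9 68.7]
  butt end x 49.2 58.3
top butt face? 27 [ 42.3 -97.9] 41.4 82.2
top rack top y [-58.6  13.3  97.3] x [-31.1   2.7  43.8]
side wedge top 44 y [-164.4 -164.3  -91.9  -89.7] x [44.1 44.5 72.5 72.8]
  butt end x 45.1 72.8
side butt face? 92 [  58.  -163.4] 43.6 74.6
side rack top y [-59.7 -13.4  85.1] x [-30.2 -22.3  14.5]
side rack end face y -57.3 55
```

View pics/v2.png

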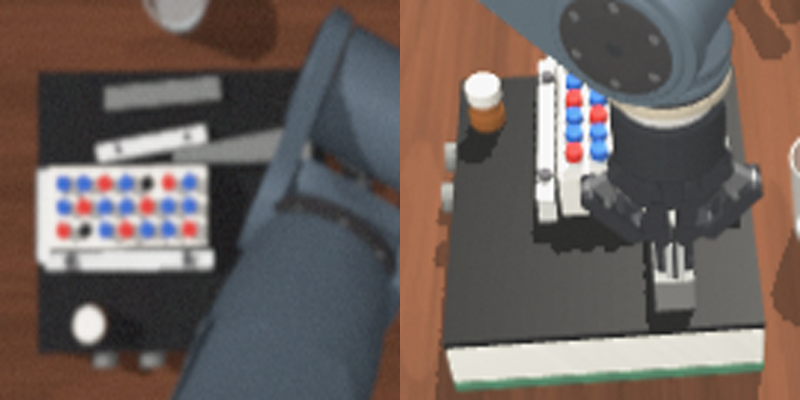

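The rack is flush: its end face is at shaker y≈-59 and its left end meets the stop at crop (50,210). The wedge butt is at shaker (58,-164), which is world (0.532,-0.1645). I'll descend behind it and then slide it in.

```bash
python3 -m handwheel '[{"tx":0,"ty":-2,"tz":40,"wx":0,"wy":0,"wz":0},{"tx":0,"ty":0,"tz":30,"wx":0,"wy":0,"wz":0},{"tx":0,"ty":0,"tz":11,"wx":0,"wy":0,"wz":0},{"tx":6,"ty":0,"tz":0,"wx":0,"wy":0,"wz":0},{"tx":6,"ty":0,"tz":0,"wx":0,"wy":0,"wz":0},{"tx":5,"ty":0,"tz":0,"wx":0,"wy":0,"wz":0},{"tx":4,"ty":0,"tz":0,"wx":0,"wy":0,"wz":0},{"tx":3,"ty":0,"tz":0,"wx":0,"wy":0,"wz":0},{"tx":3,"ty":0,"tz":0,"wx":0,"wy":0,"wz":0}]'; python3 -m handwheel '[{"tx":3,"ty":0,"tz":0,"wx":0,"wy":0,"wz":0},{"tx":3,"ty":0,"tz":0,"wx":0,"wy":0,"wz":0},{"tx":3,"ty":0,"tz":0,"wx":0,"wy":0,"wz":0},{"tx":3,"ty":0,"tz":0,"wx":0,"wy":0,"wz":0}]'; python3 -m handwheel '[{"tx":3,"ty":0,"tz":0,"wx":0,"wy":0,"wz":0},{"tx":3,"ty":0,"tz":0,"wx":0,"wy":0,"wz":0},{"tx":3,"ty":0,"tz":0,"wx":0,"wy":0,"wz":0}]'; python3 st.py; python3 w.py v3
```

```text
t: 9.52
tool_pos: [0.5308, -0.1741, 0.0944]
eef_rot: [2.201, 2.241, 0.0]
wrist_force: [-0.0, -0.6, 1.1]
gripper_width: 0.001
t: 10.02
tool_pos: [0.5305, -0.1621, 0.0943]
eef_rot: [2.201, 2.241, 0.0]
wrist_force: [0.2, -1.2, -0.1]
gripper_width: -0.001
t: 10.4
tool_pos: [0.5303, -0.153, 0.0943]
eef_rot: [-2.201, -2.241, 0.0]
wrist_force: [-1.0, -0.4, -0.0]
gripper_width: -0.002
t 10.4 pos [ 530.3 -153.    94.3] F [-1.  -0.4 -0. ] T [-0.04  0.02 -0.  ] w -0.002
tool x [-0.018  1.     0.   ] z [-0.  0. -1.] q [-0.37  0.56  1.76  0.    0.82 -0.38]
top wedge top 82 y [-110.   -73.7   30.7   38.2] x [41.4 41.4 66.9 71.5]
  butt end x 67.8 67.8
top rack top y [-67.6  19.3  97.4] x [-31.    7.7  43.7]
side wedge top 29 y [-163.3 -163.3 -115.4 -115.3] x [45.  45.1 70.2 70.4]
  butt end x 45.0 70.4
side butt face? 51 [  58.3 -159. ] 44.6 73.6
side rack top y [-60.2 -41.1  36.9] x [-30.1 -15.1  14.4]
side rack end face y -57.4 111
```

```bash
python3 -m handwheel '[{"tx":2,"ty":0,"tz":0,"wx":0,"wy":0,"wz":0},{"tx":2,"ty":0,"tz":0,"wx":0,"wy":0,"wz":0}]';  python3 -m handwheel '[{"tx":2,"ty":0,"tz":0,"wx":0,"wy":0,"wz":0},{"tx":1,"ty":0,"tz":0,"wx":0,"wy":0,"wz":0},{"tx":1,"ty":0,"tz":0,"wx":0,"wy":0,"wz":0}]'; python3 -m handwheel '[{"tx":1,"ty":0,"tz":0,"wx":0,"wy":0,"wz":0},{"tx":1,"ty":0,"tz":0,"wx":0,"wy":0,"wz":0}]'; python3 -m handwheel '[{"tx":1,"ty":0,"tz":0,"wx":0,"wy":0,"wz":0},{"tx":1,"ty":0,"tz":0,"wx":0,"wy":0,"wz":0}]'
```

```text
t: 10.75
tool_pos: [0.5302, -0.1492, 0.0943]
eef_rot: [-2.201, -2.241, 0.0]
wrist_force: [0.7, -0.1, -0.4]
gripper_width: -0.002
t: 11.12
tool_pos: [0.5302, -0.1452, 0.0943]
eef_rot: [-2.201, -2.241, 0.0]
wrist_force: [-0.1, -0.3, -0.8]
gripper_width: 0.0
t: 11.38
tool_pos: [0.5301, -0.1432, 0.0943]
eef_rot: [-2.201, -2.241, 0.0]
wrist_force: [-0.5, -1.2, 0.5]
gripper_width: -0.002
t: 11.62
tool_pos: [0.5301, -0.1412, 0.0943]
eef_rot: [-2.201, -2.241, 0.0]
wrist_force: [-0.4, -0.9, -0.4]
gripper_width: 0.002
```

```bash
for i in 1; do python3 -m handwheel '[{"tx":1,"ty":0,"tz":0,"wx":0,"wy":0,"wz":0},{"tx":1,"ty":0,"tz":0,"wx":0,"wy":0,"wz":0}]' | grep -E "pos|force"; done; python3 -m handwheel '[{"tx":1,"ty":0,"tz":0,"wx":0,"wy":0,"wz":0},{"tx":1,"ty":0,"tz":0,"wx":0,"wy":0,"wz":0}]'| grep -E "pos|force"
```

```text
tool_pos: [0.5301, -0.1392, 0.0943]
wrist_force: [-0.3, -0.6, 0.8]
tool_pos: [0.53, -0.1372, 0.0943]
wrist_force: [-1.1, -1.5, 0.3]
```

```bash
python3 -m handwheel '[{"tx":1,"ty":0,"tz":0,"wx":0,"wy":0,"wz":0},{"tx":1,"ty":0,"tz":0,"wx":0,"wy":0,"wz":0}]'| grep -E "pos|force"
```

```text
tool_pos: [0.53, -0.1352, 0.0943]
wrist_force: [0.4, -0.5, -0.0]
```

```bash
python3 -m handwheel '[{"tx":1,"ty":0,"tz":0,"wx":0,"wy":0,"wz":0},{"tx":1,"ty":0,"tz":0,"wx":0,"wy":0,"wz":0}]'| grep -E "pos|force"; python3 w.py v4
```

```text
tool_pos: [0.53, -0.1332, 0.0943]
wrist_force: [-1.7, -1.5, -0.7]
top wedge top 87 y [-79.7 -49.5  30.2  38.2] x [41.2 41.3 65.7 71.7]
  butt end x 50.0 50.0
top rack top y [-43.6  29.8  97.3] x [-30.8  -0.2  38.5]
side butt face? 46 [  54.4 -138.8] 40.8 68.9
side rack top y [-59.7 -27.3  64.9] x [-30.  -15.2  14.6]
side rack end face y -57.5 62
```

View pics/v4.png

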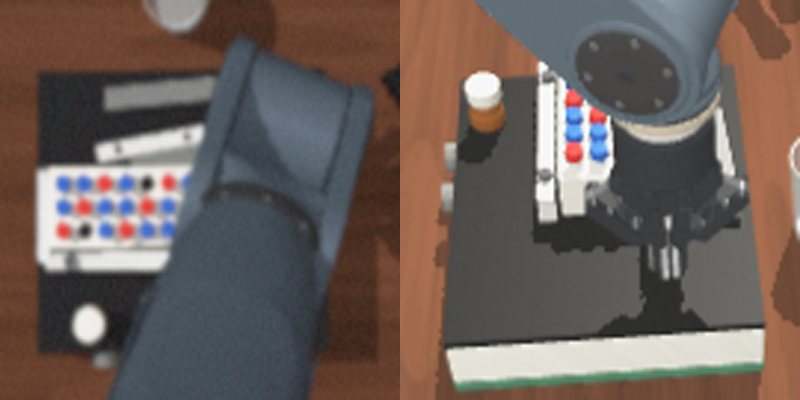

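The wedge has followed; its thin end is now at top crop (140,160), against (175,155) before. I keep easing it in.

```bash
python3 -m handwheel '[{"tx":1,"ty":0,"tz":0,"wx":0,"wy":0,"wz":0},{"tx":1,"ty":0,"tz":0,"wx":0,"wy":0,"wz":0}]'| grep -E "pos|force"; python3 -m handwheel '[{"tx":1,"ty":0,"tz":0,"wx":0,"wy":0,"wz":0},{"tx":0.5,"ty":0,"tz":0,"wx":0,"wy":0,"wz":0}]'| grep -E "pos|force"
```

```text
tool_pos: [0.5299, -0.1312, 0.0943]
wrist_force: [-0.3, -0.7, 0.5]
tool_pos: [0.5299, -0.1297, 0.0943]
wrist_force: [-0.2, -1.5, -0.3]
```

```bash
python3 -m handwheel '[{"tx":1,"ty":0,"tz":0,"wx":0,"wy":0,"wz":0},{"tx":0.5,"ty":0,"tz":0,"wx":0,"wy":0,"wz":0}]'| grep -E "pos|force"
```

```text
tool_pos: [0.5299, -0.1282, 0.0943]
wrist_force: [-1.3, -1.7, 0.0]
```

```bash
python3 -m handwheel '[{"tx":1,"ty":0,"tz":0,"wx":0,"wy":0,"wz":0},{"tx":0.5,"ty":0,"tz":0,"wx":0,"wy":0,"wz":0}]'| grep -E "pos|force"
```

```text
tool_pos: [0.5298, -0.1267, 0.0943]
wrist_force: [-0.7, -2.4, -0.7]
```

Starting to bind. Half-millimetre steps now.

```bash
python3 -m handwheel '[{"tx":0.5,"ty":0,"tz":0,"wx":0,"wy":0,"wz":0},{"tx":0.5,"ty":0,"tz":0,"wx":0,"wy":0,"wz":0}]'| grep -E "pos|force"
```

```text
tool_pos: [0.5298, -0.1257, 0.0943]
wrist_force: [-1.1, -2.1, -0.8]
```

```bash
python3 -m handwheel '[{"tx":0.5,"ty":0,"tz":0,"wx":0,"wy":0,"wz":0},{"tx":0.5,"ty":0,"tz":0,"wx":0,"wy":0,"wz":0}]'| grep -E "pos|force"
```

```text
tool_pos: [0.5298, -0.1247, 0.0943]
wrist_force: [-1.3, -2.3, -0.2]
```

```bash
python3 -m handwheel '[{"tx":0.5,"ty":0,"tz":0,"wx":0,"wy":0,"wz":0},{"tx":0.5,"ty":0,"tz":0,"wx":0,"wy":0,"wz":0}]'| grep -E "pos|force"
```

```text
tool_pos: [0.5298, -0.1237, 0.0943]
wrist_force: [-0.8, -1.3, 0.1]
```

```bash
python3 -m handwheel '[{"tx":1,"ty":0,"tz":0,"wx":0,"wy":0,"wz":0},{"tx":0.5,"ty":0,"tz":0,"wx":0,"wy":0,"wz":0}]'| grep -E "pos|force"
```

```text
tool_pos: [0.5298, -0.1222, 0.0943]
wrist_force: [-1.9, -0.8, 0.3]
```

```bash
python3 -m handwheel '[{"tx":1,"ty":0,"tz":0,"wx":0,"wy":0,"wz":0},{"tx":0.5,"ty":0,"tz":0,"wx":0,"wy":0,"wz":0}]'| grep -E "pos|force"
```

```text
tool_pos: [0.5297, -0.1207, 0.0943]
wrist_force: [-1.2, -1.6, 0.5]
```

```bash
python3 -m handwheel '[{"tx":1,"ty":0,"tz":0,"wx":0,"wy":0,"wz":0},{"tx":0.5,"ty":0,"tz":0,"wx":0,"wy":0,"wz":0}]'| grep -E "pos|force"
```

```text
tool_pos: [0.5297, -0.1192, 0.0943]
wrist_force: [-0.9, -3.3, -0.1]
```

```bash
python3 -m handwheel '[{"tx":1,"ty":0,"tz":0,"wx":0,"wy":0,"wz":0},{"tx":0.5,"ty":0,"tz":0,"wx":0,"wy":0,"wz":0}]'| grep -E "pos|force"
```

```text
tool_pos: [0.5297, -0.1177, 0.0943]
wrist_force: [-0.6, -1.3, 1.1]
```

```bash
python3 -m handwheel '[{"tx":1,"ty":0,"tz":0,"wx":0,"wy":0,"wz":0},{"tx":0.5,"ty":0,"tz":0,"wx":0,"wy":0,"wz":0}]'| grep -E "pos|force"
```

```text
tool_pos: [0.5297, -0.1162, 0.0943]
wrist_force: [-0.8, -2.7, 0.1]
```

```bash
python3 -m handwheel '[{"tx":1,"ty":0,"tz":0,"wx":0,"wy":0,"wz":0},{"tx":0.5,"ty":0,"tz":0,"wx":0,"wy":0,"wz":0}]'| grep -E "pos|force"
```

```text
tool_pos: [0.5296, -0.1147, 0.0943]
wrist_force: [-1.5, -2.3, -0.8]
```

```bash
python3 w.py v5
```

```text
top wedge top 64 y [-58.5 -28.3  35.1  38. ] x [35.5 38.5 62.7 65.8]
  butt end x 47.1 47.1
top rack top y [-22.7  40.3  97.3] x [-33.6   2.9  35.6]
side wedge top 25 y [-124.8 -124.4  -77.6  -76.8] x [39.  44.5 68.5 70.1]
  butt end x 46.7 70.1
side butt face? 60 [  52.  -120.9] 37.6 70.0
side rack top y [-58.9  -2.   93. ] x [-32.8 -23.5  14.7]
side rack end face y -57.3 88
```

View pics/v5.png

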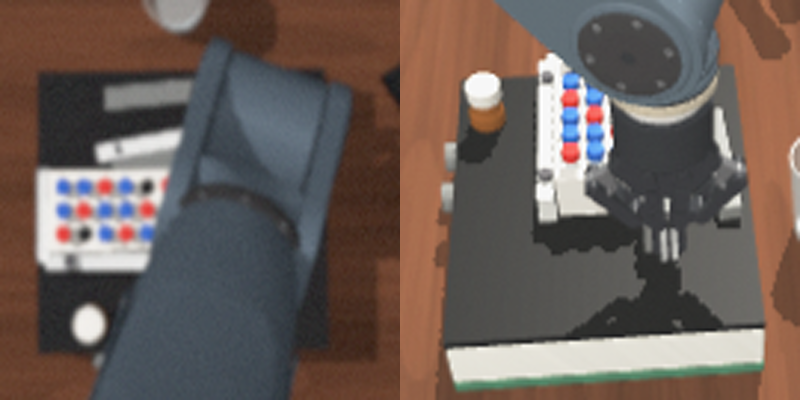

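The wedge has pushed the rack over to the side stop (rack top x now -33 to 35), so it should bind any moment. Fine steps.

```bash
python3 -m handwheel '[{"tx":0.5,"ty":0,"tz":0,"wx":0,"wy":0,"wz":0},{"tx":0.5,"ty":0,"tz":0,"wx":0,"wy":0,"wz":0}]'| grep -E "pos|force"
```

```text
tool_pos: [0.5296, -0.1138, 0.0943]
wrist_force: [-1.1, -2.0, -0.2]
```

```bash
python3 -m handwheel '[{"tx":0.5,"ty":0,"tz":0,"wx":0,"wy":0,"wz":0},{"tx":0.5,"ty":0,"tz":0,"wx":0,"wy":0,"wz":0}]'| grep -E "pos|force"
```

```text
tool_pos: [0.5296, -0.1127, 0.0943]
wrist_force: [-0.4, -2.0, 0.4]
```

```bash
python3 -m handwheel '[{"tx":0.5,"ty":0,"tz":0,"wx":0,"wy":0,"wz":0},{"tx":0.5,"ty":0,"tz":0,"wx":0,"wy":0,"wz":0}]'| grep -E "pos|force"
```

```text
tool_pos: [0.5296, -0.1117, 0.0943]
wrist_force: [0.1, -2.5, 0.1]
```

```bash
python3 -m handwheel '[{"tx":0.5,"ty":0,"tz":0,"wx":0,"wy":0,"wz":0},{"tx":0.5,"ty":0,"tz":0,"wx":0,"wy":0,"wz":0}]'| grep -E "pos|force"
```

```text
tool_pos: [0.5295, -0.1107, 0.0943]
wrist_force: [-0.8, -1.9, 1.2]
```

```bash
python3 -m handwheel '[{"tx":0.5,"ty":0,"tz":0,"wx":0,"wy":0,"wz":0},{"tx":0.5,"ty":0,"tz":0,"wx":0,"wy":0,"wz":0}]'| grep -E "pos|force"
```

```text
tool_pos: [0.5296, -0.1101, 0.0943]
wrist_force: [-2.7, -8.0, -0.4]
```

```bash
python3 -m handwheel '[{"tx":0.5,"ty":0,"tz":0,"wx":0,"wy":0,"wz":0},{"tx":0.5,"ty":0,"tz":0,"wx":0,"wy":0,"wz":0}]'| grep -E "pos|force"
```

```text
tool_pos: [0.5296, -0.11, 0.0944]
wrist_force: [-2.6, -15.0, -1.2]
```

```bash
python3 -m handwheel '[{"tx":0.5,"ty":0,"tz":0,"wx":0,"wy":0,"wz":0},{"tx":0.5,"ty":0,"tz":0,"wx":0,"wy":0,"wz":0}]'| grep -E "pos|force"
```

```text
tool_pos: [0.5296, -0.1099, 0.0944]
wrist_force: [-3.4, -21.8, -1.9]
```

```bash
python3 -m handwheel '[{"tx":0.5,"ty":0,"tz":0,"wx":0,"wy":0,"wz":0},{"tx":0.5,"ty":0,"tz":0,"wx":0,"wy":0,"wz":0}]'| grep -E "pos|force"
```

```text
tool_pos: [0.5296, -0.1098, 0.0945]
wrist_force: [-5.1, -28.6, -1.9]
```

Binding: 28 N. I'll go to about 38 N for margin, below the 60 N limit, then back off.

```bash
python3 -m handwheel '[{"tx":0.5,"ty":0,"tz":0,"wx":0,"wy":0,"wz":0},{"tx":0.5,"ty":0,"tz":0,"wx":0,"wy":0,"wz":0},{"tx":0,"ty":0,"tz":0,"wx":0,"wy":0,"wz":0}]'| grep -E "pos|force"
```

```text
tool_pos: [0.5296, -0.1097, 0.0945]
wrist_force: [-5.0, -34.0, -2.3]
```

```bash
python3 -m handwheel '[{"tx":0.4,"ty":0,"tz":0,"wx":0,"wy":0,"wz":0},{"tx":0,"ty":0,"tz":0,"wx":0,"wy":0,"wz":0},{"tx":0,"ty":0,"tz":0,"wx":0,"wy":0,"wz":0}]'| grep -E "pos|force"
```

```text
tool_pos: [0.5296, -0.1097, 0.0946]
wrist_force: [-5.6, -35.9, -2.3]
```

```bash
python3 -m handwheel '[{"tx":-2,"ty":0,"tz":0,"wx":0,"wy":0,"wz":0},{"tx":-2,"ty":0,"tz":0,"wx":0,"wy":0,"wz":0},{"tx":-2,"ty":0,"tz":0,"wx":0,"wy":0,"wz":0},{"tx":-4,"ty":0,"tz":0,"wx":0,"wy":0,"wz":0},{"tx":0,"ty":0,"tz":0,"wx":0,"wy":0,"wz":0},{"tx":0,"ty":0,"tz":0,"wx":0,"wy":0,"wz":0}]'| grep -E "pos|force"; python3 -m handwheel '[{"tx":2,"ty":0,"tz":0,"wx":0,"wy":0,"wz":0},{"tx":1.5,"ty":0,"tz":0,"wx":0,"wy":0,"wz":0},{"tx":1,"ty":0,"tz":0,"wx":0,"wy":0,"wz":0},{"tx":0.5,"ty":0,"tz":0,"wx":0,"wy":0,"wz":0},{"tx":0.5,"ty":0,"tz":0,"wx":0,"wy":0,"wz":0}]'| grep -E "pos|force"
```

```text
tool_pos: [0.5297, -0.1152, 0.0943]
wrist_force: [0.6, 0.4, -1.1]
tool_pos: [0.5296, -0.1099, 0.0943]
wrist_force: [-0.0, -2.9, -0.4]
```

```bash
python3 -m handwheel '[{"tx":0.5,"ty":0,"tz":0,"wx":0,"wy":0,"wz":0},{"tx":0.5,"ty":0,"tz":0,"wx":0,"wy":0,"wz":0}]'| grep -E "pos|force"
```

```text
tool_pos: [0.5296, -0.1099, 0.0943]
wrist_force: [-0.9, -12.0, -2.4]
```

```bash
python3 -m handwheel '[{"tx":0.5,"ty":0,"tz":0,"wx":0,"wy":0,"wz":0},{"tx":0.5,"ty":0,"tz":0,"wx":0,"wy":0,"wz":0}]'| grep -E "pos|force"
```

```text
tool_pos: [0.5296, -0.1098, 0.0943]
wrist_force: [-2.0, -19.9, -2.2]
```

On re-contact the butt is where I left it (TCP -0.1099 against -0.1097) and it resists 20 N without moving, so it's locked. Now I back off, lift clear and check.

```bash
python3 -m handwheel '[{"tx":-2,"ty":0,"tz":0,"wx":0,"wy":0,"wz":0},{"tx":-3,"ty":0,"tz":0,"wx":0,"wy":0,"wz":0},{"tx":-10,"ty":0,"tz":0,"wx":0,"wy":0,"wz":0},{"tx":-30,"ty":0,"tz":0,"wx":0,"wy":0,"wz":0},{"tx":-40,"ty":0,"tz":-30,"wx":0,"wy":0,"wz":0},{"tx":-40,"ty":0,"tz":-50,"wx":0,"wy":0,"wz":0},{"tx":-50,"ty":0,"tz":-50,"wx":0,"wy":0,"wz":0},{"tx":-40,"ty":0,"tz":-20,"wx":0,"wy":0,"wz":0},{"tx":-20,"ty":0,"tz":0,"wx":0,"wy":0,"wz":0},{"tx":0,"ty":0,"tz":0,"wx":0,"wy":0,"wz":0}]'; python3 w.py v6
```

```text
t: 21.95
tool_pos: [0.533, -0.3364, 0.2356]
eef_rot: [-2.201, -2.238, 0.0]
wrist_force: [-0.1, 1.0, -0.3]
gripper_width: -0.002
top wedge top 196 y [-97.9 -94.7  32.5  38.1] x [35.1 35.7 62.6 68.6]
  butt end x 37.7 64.9
top butt face? 22 [ 43.4 -97.9] 35.2 82.3
top rack top y [-58.6  10.6  97.3] x [-34.1  -2.9  44.3]
top rack end face y -69.9 8
side rack top y [-60.3 -54.8 -42.8] x [-32.1 -27.2 -17.6]
side rack end face y -57.7 103
```

View pics/v6.png

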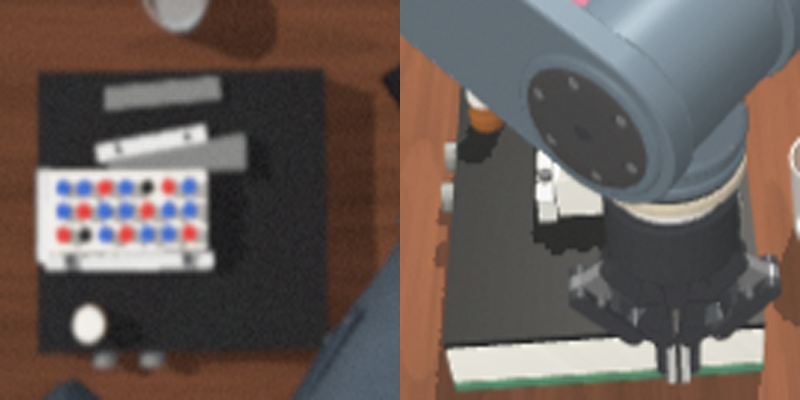

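The top view shows the rack flush against the end stop (40–50,215) and side stop. The wedge is wedged flat between rack and rail, with its butt at (245,153), and the bar and jar are unmoved. The gripper is clear, with wrist force about 0. I'm handing in.

```bash
python3 -c "
from cell import ctrl
print(ctrl.finish_job())"
```

```text
the job is handed in; nothing more can be done
None
```

I pushed the rack flush against the end stop, then slid the grey wedge into the gap until it bound. I seated it with slow, force-limited pushes rather than sharp taps, and handed the job in at about 22 s.

- **Rack:** my push against the end stop peaked at about 11 N. In the last image its front edge is at shaker y ≈ 97 mm and its near end at about -59 mm. Flush would put those at 100 and -60 mm, so it agrees within the 2–3 mm camera error.
- **Wedge:** the wrist force peaked at about 36 N, under the 60 N limit. After backing off I touched it again. It was within 0.2 mm of where I left it and held against 20 N without moving.
- **Surroundings:** the jar and straight bar are unmoved in the last image. I did not measure the beaker, bottle and dish again. The gripper ended well clear, with wrist force about zero.
- **Not measured:** I could not read the wedge-to-rack and rack-to-side-stop grip forces directly. I infer them from the seating force and the second touch. No check failed, but handing in gives no verdict.

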